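# Clamp the cell plate for tab welding

### The arm

A 6-joint arm with a two-finger parallel gripper is mounted at the origin on the work surface. World frame = base frame: x ahead of the robot, y to its left, z up, the work surface at z = 0. Lengths are in mm, angles in rad, forces in N, time in s.
With the tool pointing down it reaches from about 350 to 775 mm from the base axis. Payload 7.3 kg.
Tool frame: the origin (TCP) lies between the finger pads; the fingertips stand 8 mm ahead of it and the grasp point (between the pads) lies 11 mm behind it; y points along the fingers, z is the direction in which the jaws open and shut, and the axes are right-handed (so a half turn about y gives the same grasp; the last joint's range is limited). The gripper opens to 92 mm and grips with 3 to 60 N. Pads are 19 mm wide; open, the fingers measure 130 mm over their backs; the gripper's body (75 mm by 190 mm) begins 47 mm behind the grasp point.
Start: joints at [1.202, 0.342, 1.524, -0, 1.275, -0.146], TCP at [115.988, 512.046, 234.741] pointing down, gripper open.
Joint ranges: [-2.53, 2.53], [-0.77, 2.02], [0.04, 2.7], [-1, 4.14], [0.28, 2.66], [-3.11, 3.11]. Speed limits (rad/s): [2.57, 2.57, 3.14, 3.14, 3.14, 3.14].

### API

Orientations are given as [roll, pitch, yaw] about the fixed x, y, z axes, in that order (R = Rz(yaw) Ry(pitch) Rx(roll)).
In Python, from plant import bot, vision, job gives the robot as it stands. The module is installed in compiled form; this text tells all that it offers.
- The arm moves only by the tool arm_command, never from a script. Its argument "deltas" is a list of rows, each a list of 4 numbers: the shift along the tool's x, y, z in m, then the turn about the tool's y in degrees. In form: [[x, y, z, twist], ...]. A call has 1 to 5 rows; each row shifts and turns the commanded pose from where the row before left it, along the tool's axes as they then stand; what a row does not reach is not made up. A row lasts 1/10 s, in which the tool goes at most 50 mm and 8.59 degrees, less where a joint would pass 70% of its speed; a pose out of reach is approached as far as the arm can. A call is refused whole if a number of a shift passes 0.05 or a number of a turn 8.59, either way. A call with a gripper value outside its range is refused whole. "claw" is the closure in counts, from 0 (fully open) to 255 (shut), set as the call begins (left out, the last holds). The fingers move at their own pace and stop on an object; the grip force is fixed at half the most. Time passes only in rows, so rows that do not move let the fingers close. It gives the time, the measured TCP pose, the force and the opening at its end, in the units of the state.
- bot.get_obs(): the state, without advancing time (a new reading comes with each control period).
- vision.capture(name): name is "side" or "top"; returns a dict with "img" (384x512x3 uint8, red, green, blue), "camera_matrix" (3x3 intrinsics, pixels), "world_to_cam" (4x4, takes a point from world to camera coordinates). Camera axes: x right, y down, z forward; pixel columns grow to the right and rows downward; lengths in mm; the calibration is good to about 2 mm. A picture is of the moment at which its call begins. There is no depth.
- job.close_job(): hands the job in, once; it reports no verdict.
Trained networks look in a picture, given as the dict that the camera call returned (one of the last four; its "shot" number tells which), for a name from the list of things; names that differ only in an ending like _2 or _b are one class to them, and where a whole thing is asked for, a point or a joint stands for the part that bears it (a point fixed in the world has none). Each returns a list of dicts, best first, with "confidence" (0 to 1); they miss things now and then, are a little off and sometimes report something else, mostly with a low value. They report only what shows in the picture. A call takes as long as a camera call. They do not tell look-alikes from the thing itself.
- vision.find_in(picture, name): "xyz" ([x, y, z] in mm, in the coordinates of the camera as it stood for that picture, good to about 4 mm: the middle of the surface that is visible of it).
- vision.regions_of(picture, name): "mask" (384x512 bool, what is visible of it).
The state is a dict: "time": time; "joint_positions": joint angles; "dq": joint speeds; "tau": joint torques, N m; "tool_pos": TCP position; "tcp_rot": TCP orientation; "contact_force": force on the tool from outside, world axes, zero at the start; "moment": the same for the moment, N m; "grip_width": finger opening in mm.
Only numpy, scipy, OpenCV 4.12 (cv2) and the standard library are available. Lean on these libraries where they do the work, as an engineer would, in place of code of your own. Each camera call takes 0.05 s, during which the arm holds its last target. There are 200 camera calls.

### The job

One of the two screw clamps in the welding glove box has a battery cell plate lying in it, still loose. Take hold of that clamp's red T-handle and turn it clockwise until you feel the resistance rise and the plate is snugly clamped, without forcing it further, then let go. Leave the empty clamp's handle as it is.

Things in the scene. Friction and masses are not known exactly. Their poses are not given: they have to be found in the camera images.
- clamp_handle: Red T-handle of the loaded clamp: bar 84 mm long, 14 wide, 16 high. Origin at its centre, on the upright screw axis, 147 mm above the table; x along the bar, z up. It turns in place, at constant height, on a 12 mm stem; the steel bridge below (136 x 36 mm, with a brass nut) ends 43 mm under the bar's centre: free room all round. Clamp fixed to the table, base 130 x 150 x 20 mm.
- clamp_screw (a joint): Turn of that handle, rad, growing clockwise from above (tightening), range 0 to 1.9; starts at 0 to 0.4. Steady drag 0.08 N m (either way when held still); the foot sinks 6 mm per rad and meets the plate at about 0.9, then torque rises about 0.4 N m per rad. Well clamped at 1.05 to 1.4, too hard past 1.5. Past 1.15 it springs back to about 1.1 when let go, still clamped.
- clamp_foot: Round dark steel pressure foot, 32 mm across, at the lower end of the loaded clamp's screw; spring-loaded. Origin at the centre of its underside, about 33 mm above the table at joint value 0; z up. It presses on the middle of the cell plate.
- plate: Battery cell plate lying loose on the loaded clamp's base, under the bridge: black, 90 x 62 x 8 mm, silver top, with a copper and an aluminium tab reaching 28 mm out of one end (+x). Origin at the centre of its underside, 20 mm above the table; x along its length, z up. A like plate on the bare table plays no part.
- spare_tip (a point): A point on top of the bar of the empty clamp's red T-handle, 36 mm from its screw axis, 155 mm above the table. The empty clamp looks the same but has no plate in it; its handle must stay as it is.
Not all that is in view belongs to the job. What is shaped like the plate but brown or yellow is not meant.

How it is judged:
By the outcome, as a careful person would: the job done as asked, in the order asked, and still so for the second after the job is handed in, with the robot touching nothing.
It also fails if it takes over 40 s, if anything falls off the work surface, if the arm or the gripper's body presses on something with over 40 N, if the wrist force passes 120 N, or if a joint passes its speed limit or range.

## Working session

There is one attempt and no reset: what is moved stays moved. The work goes in short steps, Python scripts to look and compute and a tool call to move; the robot and the scene stay as the last step left them, time stands still between calls to the robot, and variables do not carry over. Pictures are saved under pics/ and viewed, about 8 in all and at most 12, crops included, and the job is handed in when it is done.

Besides the shell and the picture viewer there is one more tool, called after "Emit:" in YAML: its name, and indented under it one key for each argument. arm_command: Moves the arm, as the interface text tells. Its arguments: {"type":"object","properties":{"deltas":{"type":"array","items":{"type":"array","items":{"type":"number"}}},"claw":{"type":"number"}},"required":["deltas"]}

```bash
mkdir -p pics; cat > h.py <<'E'
import numpy as np, cv2
from plant import bot, vision, job
def world(p,c):
    T=np.linalg.inv(p["world_to_cam"]); return T[:3,:3]@np.array(c)+T[:3,3]
def ray(p,uv,z):
    T=np.linalg.inv(p["world_to_cam"]); d=T[:3,:3]@np.linalg.inv(p["camera_matrix"])@np.array([uv[0],uv[1],1.])
    o=T[:3,3]; return o+d*(z-o[2])/d[2]
def save(p,n): cv2.imwrite("pics/"+n+".png",cv2.cvtColor(p,cv2.COLOR_RGB2BGR))
E
python3 - <<'E'
from h import *
o=bot.get_obs();print({k:np.round(v,3).tolist() for k,v in o.items()})
ims=[]
for n in ("top","side"):
    p=vision.capture(n); ims.append(p["img"]); save(p["img"],n+"0")
    for t in ("clamp_handle","plate","clamp_foot"):
        for d in vision.find_in(p,t): print(n,t,round(d["confidence"],2),np.round(world(p,d["xyz"]),1))
    if 1:
        for d in vision.regions_of(p,"clamp_handle"):
            m=d["mask"].astype(np.uint8);ys,xs=np.nonzero(m)
            (c,s,a)=cv2.minAreaRect(np.stack([xs,ys],1).astype(np.float32))
            b=cv2.boxPoints((c,s,a)); W=np.array([ray(p,q,155) for q in b])
            print(n,"mask",round(d["confidence"],2),np.round(c,1),np.round(ray(p,c,155),1),np.round(W[:,:2],0).tolist())
E
```

```text
{'time': 0.0, 'joint_positions': [1.202, 0.343, 1.525, -0.0, 1.275, -0.146], 'dq': [-0.001, -0.001, -0.001, 0.001, -0.001, 0.0], 'tau': [0.0, -43.124, -24.422, 0.072, 0.056, -0.0], 'tool_pos': [115.856, 511.66, 234.049], 'tcp_rot': [-1.572, 0.0, -0.223], 'contact_force': [0.5, -0.451, 1.042], 'moment': [-0.018, 0.011, -0.009], 'grip_width': 92.167}
top clamp_handle 0.44 [ 573.4 -215.9  149. ]
top plate 0.73 [ 596.3 -208.2   29.5]
top plate 0.7 [590.4 -29.9   6.1]
top plate 0.65 [ 387.3 -321.5    8.5]
top plate 0.57 [ 755.1 -357.8    6.6]
top clamp_foot 0.15 [ 575.9 -217.7  151.1]
top mask 0.45 [316.5 183.6] [ 570.8 -215.8  155. ] [[608.0, -198.0], [612.0, -218.0], [534.0, -233.0], [530.0, -214.0]]
side clamp_handle 0.64 [ 567.  -208.6  150.1]
side plate 0.65 [586.2 -23.4  10.4]
side plate 0.64 [ 379.3 -313.1    7.4]
side plate 0.62 [ 744.2 -346.8    7.2]
side mask 0.77 [282.6 143.4] [ 560.7 -189.6  155. ] [[610.0, -204.0], [538.0, -248.0], [513.0, -176.0], [582.0, -135.0]]
```

View pics/top0.png

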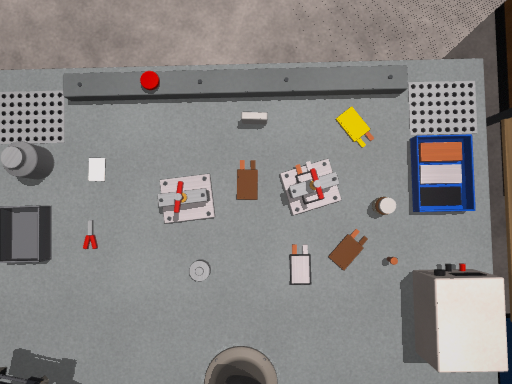

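View pics/side0.png

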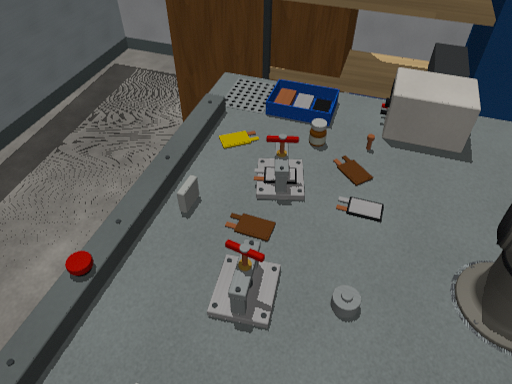

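Candidates: the handle at top (179,197), side (245,251) sits on an empty base. The handle at top (314,182), side (283,139) has a plate with copper and aluminium tabs under the bridge. I choose the second and check it in one close crop.

```bash
python3 - <<'E'
from h import *
p=vision.capture("top"); s=vision.capture("side")
I=p["img"]; A=cv2.resize(I[150:225,270:350],(400,375),interpolation=cv2.INTER_CUBIC)
B=cv2.resize(s["img"][125:205,240:320],(400,375),interpolation=cv2.INTER_CUBIC)
save(np.hstack([A,B]),"crop1")
for nm,q,z in (("top",p,155),("side",s,147)):
    J=q["img"].astype(int); red=((J[...,0]>110)&(J[...,1]<60)&(J[...,2]<60)).astype(np.uint8)
    n,L,st,ce=cv2.connectedComponentsWithStats(red)
    for i in range(1,n):
        if st[i,4]<25: continue
        ys,xs=np.nonzero(L==i); W=np.array([ray(q,(x,y),z)[:2] for x,y in zip(xs,ys)])
        c=W.mean(0); u,sv,v=np.linalg.svd(W-c); t=(W-c)@v[0]
        print(nm,st[i,4],ce[i].round(1),c.round(1),"yaw",np.degrees(np.arctan2(v[0,1],v[0,0])).round(1),"mid",(c+v[0]*(t.max()+t.min())/2).round(1),"len",np.ptp(t).round(1))
E
```

```text
top 265 [149.   79.5] [857.3 221.1] yaw -70.1 mid [857.3 221.2] len 49.5
top 52 [313.6 174.2] [ 595.8 -209. ] yaw -164.8 mid [ 595.4 -209.1] len 29.1
top 52 [179.4 187.3] [568.6 143.6] yaw 173.9 mid [568.4 143.6] len 28.8
top 54 [319.5 192.8] [ 546.7 -223.1] yaw -163.0 mid [ 546.6 -223.1] len 29.7
top 62 [176.7 206.2] [519.2 151.2] yaw 168.1 mid [520. 151.] len 33.3
top 120 [ 89.5 241.5] [431.3 381. ] yaw 120.0 mid [429.9 383.3] len 38.2
top 33 [462.4 267. ] [ 347.8 -585.4] yaw -164.6 mid [ 347.7 -585.5] len 18.3
side 36 [272.5 137. ] [ 595.1 -216.9] yaw -160.6 mid [ 595.1 -217. ] len 28.9
side 41 [292.  137.6] [ 546.6 -230.9] yaw -167.3 mid [ 545.6 -231.2] len 28.6
side 73 [232.4 243.8] [569.8 140.3] yaw 170.2 mid [569.6 140.4] len 29.5
side 88 [255.7 253.6] [518.8 148.2] yaw 171.5 mid [518.9 148.2] len 31.8
side 398 [ 77.8 260.7] [832.5 272.4] yaw 130.4 mid [832.8 272.1] len 46.1
```

View pics/crop1.png

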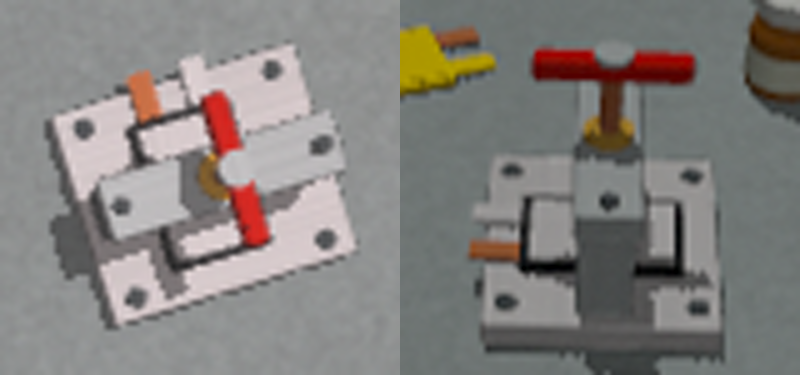

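The crop confirms it: the right-hand clamp holds a silver-topped, black-edged plate with both tabs (crop 145,95 and 195,75). The bar centre is near (571,-217) with yaw about 16°. The hub carries a cap wider than the bar, so I'll grip the near half about 25 mm off-axis and turn on an arc. First I turn the tool to match the bar's yaw.

Emit:
arm_command:
  deltas:
    - [0,0,0,-7.2]
    - [0,0,0,-7.2]
    - [0,0,0,-7.2]
    - [0,0,0,-7.2]

```text
time: 1.0
tool_pos: [116.0, 512.0, 234.8]
tcp_rot: [-1.571, -0.0, 0.285]
contact_force: [0.0, 0.6, 0.2]
grip_width: 91.6
```

Emit:
arm_command:
  deltas:
    - [0.024,0,-0.034,0]
    - [0.024,0,-0.034,0]
    - [0.024,0,-0.034,0]
    - [0.024,0,-0.034,0]
    - [0.024,0,-0.034,0]

```text
time: 1.5
tool_pos: [279.3, 380.7, 234.9]
tcp_rot: [-1.57, -0.001, 0.28]
contact_force: [0.3, 0.1, -0.2]
grip_width: 91.7
```

Emit:
arm_command:
  deltas:
    - [0.024,0,-0.034,0]
    - [0.024,0,-0.034,0]
    - [0.024,0,-0.034,0]
    - [0.024,0,-0.034,0]
    - [0.024,0,-0.034,0]

```text
time: 2.0
tool_pos: [441.8, 250.3, 234.9]
tcp_rot: [-1.571, -0.001, 0.28]
contact_force: [-0.0, 0.7, 0.4]
grip_width: 92.3
```

Emit:
arm_command:
  deltas:
    - [-0.003,0,-0.04,0]
    - [-0.003,0,-0.04,0]
    - [-0.003,0,-0.04,0]
    - [-0.003,0,-0.04,0]
    - [-0.003,0,-0.04,0]

```text
time: 2.5
tool_pos: [481.5, 53.6, 234.9]
tcp_rot: [-1.571, -0.001, 0.28]
contact_force: [0.5, 0.7, -0.8]
grip_width: 91.7
```

Emit:
arm_command:
  deltas:
    - [-0.003,0,-0.04,0]
    - [-0.003,0,-0.04,0]
    - [-0.003,0,-0.04,0]
    - [-0.003,0,-0.04,0]
    - [-0.003,0,-0.04,0]

```text
time: 3.0
tool_pos: [522.3, -142.9, 234.8]
tcp_rot: [-1.571, -0.0, 0.28]
contact_force: [0.4, -0.3, -0.3]
grip_width: 91.8
```

Emit:
arm_command:
  deltas:
    - [-0.001,0,-0.042,0]
    - [-0.001,0,-0.042,0]
    - [0,0,0,0]

```text
time: 3.3
tool_pos: [543.9, -227.3, 233.9]
tcp_rot: [-1.572, 0.0, 0.275]
contact_force: [0.3, 0.1, -0.8]
grip_width: 91.5
```

```bash
python3 - <<'E'
from h import *
o=bot.get_obs();print({k:np.round(o[k],3).tolist() for k in("time","joint_positions","tool_pos","tcp_rot","moment","contact_force")})
p=vision.capture("top"); s=vision.capture("side")
A=cv2.resize(p["img"][140:230,260:370],(440,360),interpolation=cv2.INTER_CUBIC)
B=cv2.resize(s["img"][70:205,225:335],(330,405),interpolation=cv2.INTER_CUBIC)[:360]
save(np.hstack([A,B]),"over")
E
```

```text
{'time': 3.3, 'joint_positions': [-0.525, 0.461, 1.34, -0.001, 1.339, -2.371], 'tool_pos': [543.929, -227.262, 233.94], 'tcp_rot': [-1.572, 0.0, 0.275], 'moment': [0.037, 0.04, -0.021], 'contact_force': [0.282, 0.089, -0.758]}
```

View pics/over.png

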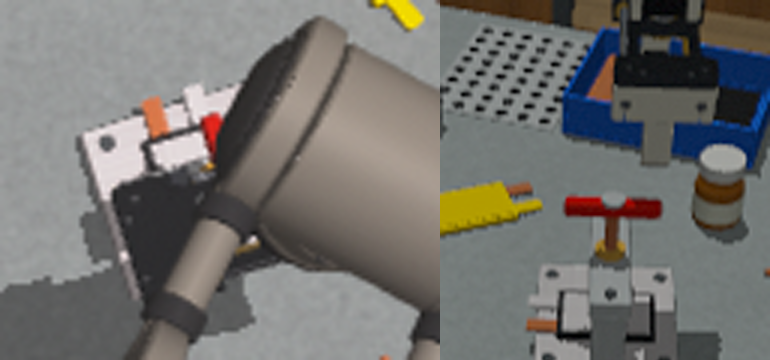

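```bash
python3 - <<'E'
from h import *
p=vision.capture("top"); s=vision.capture("side")
for z in (150,155,160): print(z,ray(p,(316.8,183.5),z).round(1),ray(s,(283,136.5),z).round(1))
J=s["img"].astype(int)
for z in (139,147,155):
  for q in ((272.5,137),(292,137.6)): print(z,q,ray(s,q,z).round(1))
def proj(c,P):
  q=c["world_to_cam"][:3,:3]@np.array(P,float)+c["world_to_cam"][:3,3]; q=c["camera_matrix"]@q; return (q[:2]/q[2]).round(1)
for P in ([571,-217,147],[571-40.3,-217-11.8,147],[571+40.3,-217+11.8,147],[543.9,-227.3,234],[543.9,-227.3,226]): print(P,proj(s,P),proj(p,P))
E
```

```text
150 [ 571.4 -217.3  150. ] [ 569.1 -224.   150. ]
155 [ 571.1 -216.6  155. ] [ 567.5 -217.5  155. ]
160 [ 570.8 -215.9  160. ] [ 566. -211.  160.]
139 (272.5, 137) [ 597.9 -227.1  139. ]
139 (292, 137.6) [ 548.9 -241.3  139. ]
147 (272.5, 137) [ 595.1 -216.9  147. ]
147 (292, 137.6) [ 546.7 -230.9  147. ]
155 (272.5, 137) [ 592.3 -206.7  155. ]
155 (292, 137.6) [ 544.5 -220.5  155. ]
[571, -217, 147] [281.5 138.8] [316.5 183.7]
[530.7, -228.8, 147] [297.8 139.3] [321.4 198.9]
[611.3, -205.2, 147] [265.2 138.4] [311.6 168.6]
[543.9, -227.3, 234] [295.2 109.9] [326.1 192.5]
[543.9, -227.3, 226] [295.  112.7] [325.6 192.6]
```

Emit:
arm_command:
  deltas:
    - [0.003,0.02,0.003,0]
    - [0,0.03,0,0]
    - [0,0.03,0,0]
    - [0,0.018,0,0]
    - [0,0,0,0]

```text
time: 4.0
tool_pos: [544.1, -216.4, 134.4]
tcp_rot: [-1.567, 0.004, 0.282]
contact_force: [0.5, -0.2, 0.8]
grip_width: 91.7
```

```bash
python3 - <<'E'
from h import *
o=bot.get_obs();print({k:np.round(o[k],3).tolist() for k in("time","tool_pos","tcp_rot","moment","contact_force")})
s=vision.capture("side")
save(cv2.resize(s["img"][90:200,225:335],(550,550),interpolation=cv2.INTER_CUBIC),"down")
E
```

```text
{'time': 4.0, 'tool_pos': [544.085, -216.404, 134.396], 'tcp_rot': [-1.567, 0.004, 0.282], 'moment': [0.053, 0.003, -0.035], 'contact_force': [0.504, -0.194, 0.755]}
```

View pics/down.png

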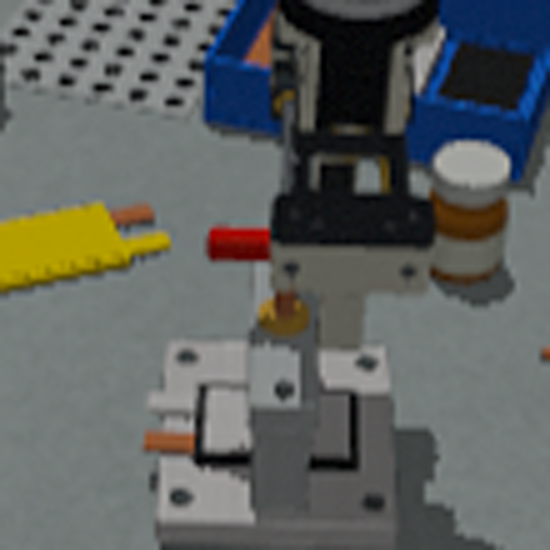

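Emit:
arm_command:
  deltas:
    - [0,0,-0.007,0]
    - [0,0,0,0]
    - [0,0,0,0]

```text
time: 4.35
tool_pos: [548.0, -225.9, 137.9]
tcp_rot: [-1.572, -0.002, 0.28]
contact_force: [-0.8, 0.5, -0.5]
grip_width: 91.8
```

Emit:
arm_command:
  deltas:
    - [0,0,0,0]

```text
time: 4.45
tool_pos: [547.7, -225.6, 137.4]
tcp_rot: [-1.572, -0.001, 0.28]
contact_force: [0.1, 1.3, -0.0]
grip_width: 91.8
```

Emit:
arm_command:
  deltas:
    - [0,0.001,0.002,0]
    - [0,0,0,0]
    - [0,0,0,0]

```text
time: 4.75
tool_pos: [546.9, -223.4, 135.7]
tcp_rot: [-1.571, 0.0, 0.28]
contact_force: [0.7, 0.2, -0.2]
grip_width: 92.2
```

Emit:
arm_command:
  deltas:
    - [0,0,0,0]
    - [0,0,0,0]
    - [0,0,0,0]
    - [0,0,0,0]
    - [0,0,0,0]
  claw: 255

```text
time: 5.25
tool_pos: [546.9, -223.5, 135.7]
tcp_rot: [-1.571, -0.0, 0.28]
contact_force: [0.9, -0.5, 0.9]
grip_width: 56.3
```

Emit:
arm_command:
  deltas:
    - [0,0,0,0]
    - [0,0,0,0]
    - [0,0,0,0]
    - [0,0,0,0]
    - [0,0,0,0]

```text
time: 5.75
tool_pos: [547.0, -223.5, 135.7]
tcp_rot: [-1.571, -0.0, 0.28]
contact_force: [-0.9, -0.3, 0.3]
grip_width: 16.4
```

```bash
cat > st.py <<'E'
from h import *
C=np.array([570,-217])
o=bot.get_obs();t=np.array(o["tool_pos"][:2]);f=np.array(o["contact_force"]);r=(t-C)/1000
print({k:np.round(o[k],3).tolist() for k in("time","tool_pos","tcp_rot","moment","contact_force","grip_width")})
print("r",np.round(r*1000,1),np.hypot(*r)*1000,"ang",np.degrees(np.arctan2(-r[1],-r[0])).round(1),"yaw",np.degrees(o["tcp_rot"][2]).round(1),"Maxis",(o["moment"][2]+r[0]*f[1]-r[1]*f[0]).round(3))
E
python3 st.py
```

```text
{'time': 5.75, 'tool_pos': [546.959, -223.543, 135.72], 'tcp_rot': [-1.571, -0.0, 0.28], 'moment': [-0.041, 0.011, -0.02], 'contact_force': [-0.857, -0.279, 0.32], 'grip_width': 16.36}
r [-23.   -6.5] 23.951833129053544 ang 15.9 yaw 16.0 Maxis -0.019
```

Emit:
arm_command:
  deltas:
    - [0,0,0,0]
    - [0,0,0,0]

```text
time: 5.95
tool_pos: [546.9, -223.7, 135.7]
tcp_rot: [-1.571, -0.0, 0.28]
contact_force: [-0.4, -1.2, -0.6]
grip_width: 13.9
```

```bash
python3 st.py
```

```text
{'time': 5.95, 'tool_pos': [546.937, -223.691, 135.693], 'tcp_rot': [-1.571, -0.0, 0.28], 'moment': [-0.101, -0.037, -0.136], 'contact_force': [-0.414, -1.155, -0.581], 'grip_width': 13.891}
r [-23.1  -6.7] 24.01380447905905 ang 16.2 yaw 16.0 Maxis -0.112
```

Emit:
arm_command:
  deltas:
    - [6e-05,0,0.0017,4]
    - [6e-05,0,0.0017,4]
    - [6e-05,0,0.0017,4]
    - [6e-05,0,0.0017,4]
    - [6e-05,0,0.0017,4]

```text
time: 6.45
tool_pos: [546.1, -215.3, 135.7]
tcp_rot: [-1.571, -0.0, -0.072]
contact_force: [-0.0, -0.3, -1.0]
grip_width: 13.6
```

```bash
python3 st.py
```

```text
{'time': 6.45, 'tool_pos': [546.133, -215.323, 135.684], 'tcp_rot': [-1.571, -0.0, -0.072], 'moment': [-0.167, -0.083, -0.012], 'contact_force': [-0.012, -0.282, -1.033], 'grip_width': 13.635}
r [-23.9   1.7] 23.925696844381857 ang -4.0 yaw -4.1 Maxis -0.005
```

Emit:
arm_command:
  deltas:
    - [6e-05,0,0.0017,4]
    - [6e-05,0,0.0017,4]
    - [6e-05,0,0.0017,4]
    - [6e-05,0,0.0017,4]

```text
time: 6.85
tool_pos: [547.6, -208.7, 135.7]
tcp_rot: [-1.571, -0.0, -0.351]
contact_force: [0.7, -1.5, -0.8]
grip_width: 14.1
```

```bash
python3 st.py; python3 - <<'E'
from h import *
s=vision.capture("side")
save(cv2.resize(s["img"][90:200,225:335],(550,550),interpolation=cv2.INTER_CUBIC),"t1")
E
python3 st.py
```

```text
{'time': 6.85, 'tool_pos': [547.565, -208.698, 135.686], 'tcp_rot': [-1.571, -0.0, -0.351], 'moment': [-0.221, -0.047, -0.003], 'contact_force': [0.733, -1.53, -0.753], 'grip_width': 14.098}
r [-22.4   8.3] 23.921540732087486 ang -20.3 yaw -20.1 Maxis 0.025
{'time': 6.9, 'tool_pos': [547.614, -208.528, 135.687], 'tcp_rot': [-1.571, -0.0, -0.355], 'moment': [-0.196, -0.114, -0.089], 'contact_force': [1.005, -1.012, -0.154], 'grip_width': 13.727}
r [-22.4   8.5] 23.93521922409699 ang -20.7 yaw -20.3 Maxis -0.075
```

View pics/t1.png

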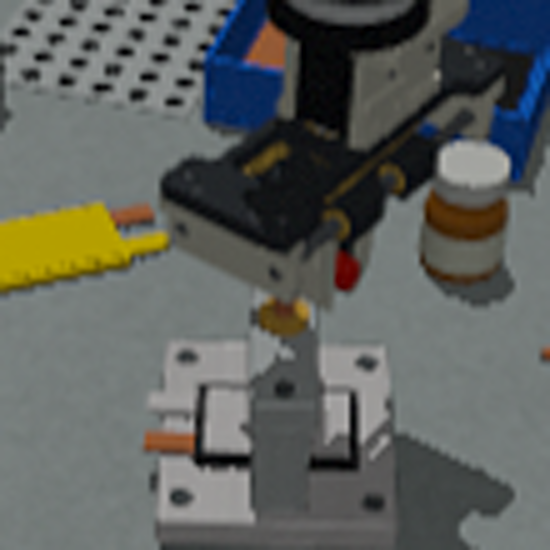

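```bash
cat > av.py <<'E'
from h import *
C=np.array([570,-217]);F=[];M=[]
for i in range(8):
    vision.capture("top"); o=bot.get_obs(); F.append(o["contact_force"]); M.append(o["moment"])
t=np.array(o["tool_pos"][:2]);r=(t-C)/1000;F=np.array(F);M=np.array(M)
ax=M[:,2]+r[0]*F[:,1]-r[1]*F[:,0]
print(o["time"],"F",F.mean(0).round(2),"M",M.mean(0).round(3),"Max",ax.mean().round(3),"sd",ax.std().round(3),"yaw",np.degrees(o["tcp_rot"][2]).round(1),"r",(r*1000).round(1),"w",round(o["grip_width"],1))
E
python3 av.py
```

```text
7.3 F [ 0.57 -1.78 -0.95] M [-0.3   -0.11  -0.107] Max -0.072 sd 0.036 yaw -19.9 r [-22.5   8.3] w 14.1
```

Emit:
arm_command:
  deltas:
    - [6e-05,0,0.0017,4]
    - [6e-05,0,0.0017,4]
    - [2e-05,0,0.0008,2]

```text
time: 7.6
tool_pos: [549.3, -204.9, 135.7]
tcp_rot: [-1.571, -0.0, -0.525]
contact_force: [1.0, -2.3, -1.9]
grip_width: 13.9
```

```bash
python3 st.py; python3 av.py
```

```text
{'time': 7.6, 'tool_pos': [549.343, -204.908, 135.706], 'tcp_rot': [-1.571, -0.0, -0.525], 'moment': [-0.455, -0.202, 0.032], 'contact_force': [1.045, -2.342, -1.866], 'grip_width': 13.874}
r [-20.7  12.1] 23.93557921431372 ang -30.3 yaw -30.1 Maxis 0.067
8.0 F [ 1.96 -2.64 -1.58] M [-0.453 -0.246 -0.127] Max -0.096 sd 0.036 yaw -29.9 r [-20.7  12.2] w 13.6
```

Emit:
arm_command:
  deltas:
    - [5e-05,0,0.0013,3]
    - [5e-05,0,0.0013,3]

```text
time: 8.2
tool_pos: [550.7, -202.8, 135.7]
tcp_rot: [-1.571, -0.0, -0.629]
contact_force: [1.1, -3.7, -2.3]
grip_width: 13.7
```

```bash
python3 st.py; python3 av.py
```

```text
{'time': 8.2, 'tool_pos': [550.714, -202.759, 135.701], 'tcp_rot': [-1.571, -0.0, -0.629], 'moment': [-0.579, -0.255, 0.075], 'contact_force': [1.081, -3.697, -2.336], 'grip_width': 13.743}
r [-19.3  14.2] 23.973936929933284 ang -36.4 yaw -36.1 Maxis 0.131
8.6 F [ 2.02 -4.11 -1.94] M [-0.661 -0.325 -0.122] Max -0.072 sd 0.039 yaw -35.9 r [-19.3  14.3] w 13.7
```

Emit:
arm_command:
  deltas:
    - [5e-05,0,0.0013,3]
    - [5e-05,0,0.0013,3]

```text
time: 8.8
tool_pos: [552.3, -200.8, 135.7]
tcp_rot: [-1.571, -0.0, -0.734]
contact_force: [0.9, -4.9, -2.6]
grip_width: 13.8
```

```bash
python3 st.py; python3 av.py
```

```text
{'time': 8.8, 'tool_pos': [552.308, -200.834, 135.716], 'tcp_rot': [-1.571, -0.0, -0.734], 'moment': [-0.817, -0.275, -0.004], 'contact_force': [0.898, -4.893, -2.638], 'grip_width': 13.812}
r [-17.7  16.2] 23.9653390022418 ang -42.4 yaw -42.0 Maxis 0.068
9.2 F [ 1.78 -4.56 -1.93] M [-0.755 -0.3   -0.115] Max -0.063 sd 0.039 yaw -41.9 r [-17.6  16.2] w 13.8
```

Emit:
arm_command:
  deltas:
    - [5e-05,0,0.0013,3]
    - [5e-05,0,0.0013,3]

```text
time: 9.4
tool_pos: [554.1, -199.1, 135.7]
tcp_rot: [-1.571, -0.0, -0.838]
contact_force: [1.3, -4.9, -2.3]
grip_width: 13.9
```

```bash
python3 st.py; python3 av.py; python3 - <<'E'
from h import *
p=vision.capture("top");s=vision.capture("side")
A=cv2.resize(p["img"][140:230,260:370],(440,360),interpolation=cv2.INTER_CUBIC)
B=cv2.resize(s["img"][110:200,245:325],(320,360),interpolation=cv2.INTER_CUBIC)
save(np.hstack([A,B]),"t2")
E
```

```text
{'time': 9.4, 'tool_pos': [554.091, -199.051, 135.711], 'tcp_rot': [-1.571, -0.0, -0.838], 'moment': [-0.86, -0.231, 0.103], 'contact_force': [1.336, -4.86, -2.274], 'grip_width': 13.892}
r [-15.9  17.9] 23.984972663206374 ang -48.4 yaw -48.0 Maxis 0.157
9.8 F [ 1.46 -4.75 -2.05] M [-0.82  -0.22  -0.041] Max 0.008 sd 0.037 yaw -47.9 r [-15.9  18. ] w 13.6
```

View pics/t2.png

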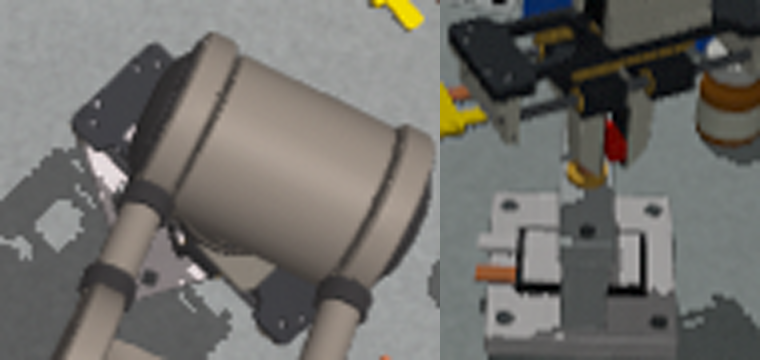

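Emit:
arm_command:
  deltas:
    - [5e-05,0,0.0013,3]
    - [5e-05,0,0.0013,3]

```text
time: 10.1
tool_pos: [556.0, -197.5, 135.7]
tcp_rot: [-1.572, -0.0, -0.943]
contact_force: [0.7, -6.2, -0.8]
grip_width: 13.9
```

```bash
python3 st.py; python3 av.py
```

```text
{'time': 10.1, 'tool_pos': [556.046, -197.465, 135.709], 'tcp_rot': [-1.572, -0.0, -0.943], 'moment': [-0.887, -0.133, 0.13], 'contact_force': [0.657, -6.199, -0.821], 'grip_width': 13.906}
r [-14.   19.5] 24.00726491327796 ang -54.5 yaw -54.0 Maxis 0.204
10.5 F [ 1.13 -4.97 -2.04] M [-0.842 -0.196  0.002] Max 0.049 sd 0.036 yaw -53.9 r [-13.9  19.6] w 13.4
```

Emit:
arm_command:
  deltas:
    - [5e-05,0,0.0013,3]
    - [0,0,0,0]

```text
time: 10.7
tool_pos: [557.1, -196.7, 135.7]
tcp_rot: [-1.571, -0.0, -0.995]
contact_force: [-0.9, -5.3, -2.6]
grip_width: 13.4
```

```bash
python3 av.py
```

```text
11.1 F [ 0.9  -5.31 -1.91] M [-0.858 -0.185 -0.001] Max 0.05 sd 0.016 yaw -56.9 r [-12.9  20.3] w 13.8
```

Emit:
arm_command:
  deltas:
    - [0,0,0,0]
    - [0,0,0,0]
    - [0,0,0,0]
    - [0,0,0,0]
    - [0,0,0,0]
  claw: 0

```text
time: 11.6
tool_pos: [557.3, -196.1, 135.7]
tcp_rot: [-1.571, 0.0, -0.994]
contact_force: [0.2, -0.6, -0.7]
grip_width: 49.1
```

Emit:
arm_command:
  deltas:
    - [0,0,0,0]
    - [0,0,0,0]
    - [0,0,0,0]
    - [0,0,0,0]
    - [0,0,0,0]

```text
time: 12.1
tool_pos: [557.3, -196.4, 135.7]
tcp_rot: [-1.571, 0.0, -0.994]
contact_force: [0.8, 0.9, -0.6]
grip_width: 88.5
```

Released. Now I'll raise and back off so the cameras can see the handle.

Emit:
arm_command:
  deltas:
    - [0,-0.02,0,0]
    - [0,-0.03,0,0]
    - [0,-0.03,0,0]
    - [0,-0.03,0,0]
    - [0,0,0,0]

```text
time: 12.6
tool_pos: [559.0, -197.2, 250.4]
tcp_rot: [-1.566, -0.007, -0.994]
contact_force: [0.5, -0.6, 1.0]
grip_width: 91.9
```

Emit:
arm_command:
  deltas:
    - [-0.03,0,0.03,0]
    - [-0.03,0,0.03,0]
    - [-0.03,0,0.03,0]
    - [-0.03,0,0.03,0]
    - [-0.02,0,0.02,0]

```text
time: 13.1
tool_pos: [598.2, 0.2, 244.8]
tcp_rot: [-1.571, 0.001, -0.993]
contact_force: [0.3, -0.7, 0.4]
grip_width: 91.9
```

```bash
python3 - <<'E'
from h import *
p=vision.capture("top");s=vision.capture("side");print(bot.get_obs()["time"],bot.get_obs()["tool_pos"])
A=cv2.resize(p["img"][150:225,270:350],(400,375),interpolation=cv2.INTER_CUBIC)
B=cv2.resize(s["img"][125:205,240:320],(400,375),interpolation=cv2.INTER_CUBIC)
save(np.hstack([A,B]),"end")
for nm,q,z in (("top",p,155),("side",s,147)):
    J=q["img"].astype(int); red=((J[...,0]>110)&(J[...,1]<60)&(J[...,2]<60)).astype(np.uint8)
    n,L,st,ce=cv2.connectedComponentsWithStats(red)
    for i in range(1,n):
        c=ray(q,ce[i],z)
        if st[i,4]>=15 and 480<c[0]<640: print(nm,st[i,4],ce[i].round(1),c.round(1))
E
```

```text
13.2 [598.36738995   1.08518182 244.75662651]
top 46 [323.5 176.9] [ 588.  -234.4  155. ]
top 57 [309.1 190. ] [ 554.4 -195.9  155. ]
side 28 [287.1 143.9] [ 551.6 -201.4  147. ]
side 43 [229.6 243.1] [575.5 140.6 147. ]
```

View pics/end.png

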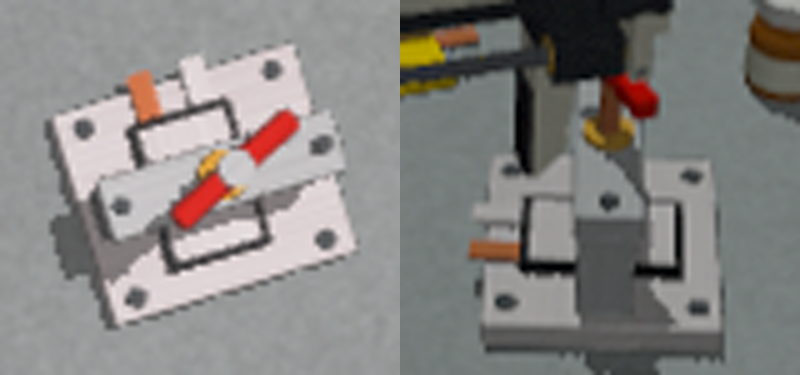

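```bash
python3 -c "
from h import *
o=bot.get_obs();print(o['time'],np.round(o['contact_force'],1),np.abs(o['dq']).max());print(job.close_job())"
```

```text
13.2 [ 0.7 -0.8  0.3] 0.0644337670140988
the job is handed in; nothing more can be done
None
```

The plate in the loaded clamp is snugly clamped. I handed the job in at 13.2 s, with the gripper open and clear of everything.

- **Turning:** I gripped the near half of the bar about 24 mm from the axis and turned it clockwise on an arc, 73° in all. The torque stayed at the drag level until about 58°, then rose at about 0.4 N m per rad. I stopped there and let go.
- **Handle after release:** The last top picture shows the bar at yaw −49°, against +16° at the start. That is about 65° net, so it sprang back about 8°. This fits release at about 1.2 to 1.25 rad and rest at about 1.1 rad.
- **Plate:** It lay in place under the bridge in the last picture.
- **Forces:** The forces I read on the tool stayed below about 7 N.
- **Disagreeing readings:**
  - The torque readings were noisy, about 0.04 N m each.
  - Over the last 3° the held torque did not rise further (0.049, then 0.050 N m).
  - Read alone, the angle where the torque began to rise would put the joint about 0.1 rad lower at release (about 1.15). That is still within the clamped range.
- **Empty clamp:** Its handle was hidden in the last top picture and only partly visible from the side, so I did not re-measure it. The fingertips passed more than 60 mm above its handle height, and no contact force showed on the way.

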